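# Feed a card pad under the stack cutter's guard with the push stick

### The job

Load the pink card pad into the stack cutter for trimming: with the push stick, square it against the side fence and feed it under the clear guard until it is pressed firmly home against the back gauge, flush with both and without shifting the gauge. Move the pad only with the stick and keep the hand out from behind the guard. Then draw the stick out, lay it on the table the right way up, and leave the other things where they are.

Things in the scene. Friction and masses are not known exactly. Their poses are not given: they have to be found in the camera images.
- cutter: Stack paper cutter, fixed, cream, steel bed 340 mm wide (x), y -220 to +300 mm, bed top 40 mm above the table. Origin on the table under the middle of the knife line (y = 0); z up. Pads are fed in local -y from the operator's side (+y); fence on the -x side. Bridge and hand wheel over y -70..+30 to 270 mm high, side frames at x = +-168..200, knife lever at the +x end.
- guard_edge (a point): Middle of the lower edge of the cutter's clear upright guard (yellow edge strip, 10 mm thick, 336 mm wide along x), on the guard's mid-plane at cutter y = +65 mm. It lies 32 mm above the bed, so the opening under the guard is 32 mm high. The guard rises 95 mm above its edge. Axes as the cutter's.
- fence_face (a point): Point on the straight face of the low aluminium side fence at the bed's level, at cutter x = -140, y = +150 mm. The face looks to local +x and runs along y from -190 to +280 mm; the fence stands 25 mm above the bed. Axes as the cutter's.
- gauge_bar (a point): Middle of the front of the back gauge's dark bar, at the bed's level: the bar lies across the bed behind the knife, 235 mm wide along x, 38 mm high. Ahead of it (towards local +y) on two brass screws stands the gauge's bright stop plate, 215 mm wide, 36 high, which the pad goes against; its face is 6 to 30 mm ahead of the bar, how much is not measured, so feel for it. Axes as the cutter's.
- gauge (a joint): Position of the back gauge along the bed, m: its bar lies 132 mm plus this value behind the knife line (grows away from the operator). Already set for this job; a thumb screw holds it by friction only and it creeps if pushed with more than about 11 N (a firm press home is 5 to 9 N). The stop plate is rigid on it.
- pad: The same pad as pad_center; origin at the middle of its underside.
- pad_center (a point): Centre of the pink-topped stiff card pad, a solid block 105 (x) by 148 (y) by 20 mm high, 0.2 to 0.4 kg, loose and askew on the bed in front of the guard. Its black glued spine is its -y end, which goes first, against the gauge; its long -x side goes against the fence. Sliding it takes about 1 to 4 N.
- stick_grip (a point): Middle of the upright rib by which the wooden push stick is held. Rib: 18 mm thick (y), 100 long (x), 14 to 75 mm above the underside; this point is 50 mm above it. Flat sole 220 x 36 x 14 mm below. Stick x points to the blunt toe (red band near it): end face 160 mm ahead of this point; sole ends 60 mm behind it. 0.16 kg, lies on the table.
- stick: The same push stick; origin at the middle of the sole's underside, 50 mm ahead (+x) of the grip point and 50 mm below it.
- ink_black: Amber ink jar with black cap, 52 mm across, 72 mm high; bystander. Origin at its base.
- ink_blue: Green ink jar with blue cap, 52 mm across, 72 mm high; bystander. Origin at its base.
- pen_pot: White pot of pens, 76 mm across, 95 mm high (pens to 165); bystander. Origin at its base.
- stone: Flat grey pebble paperweight, 84 mm across, 34 mm high; bystander. Origin at its base.
- done_pad: Finished blue-topped pad, 105 by 125 by 22 mm, lying on the table; bystander. Origin under its middle.
- glue: White glue bottle with orange cap, 60 mm across, 120 mm high; bystander. Origin at its base.

How it is judged:
By the outcome, as a careful person would: the job done as asked, in the order asked, and still so for the second after the job is handed in, with the robot touching nothing.
It also fails if it takes over 72 s, if anything falls off the work surface, if the arm or the gripper's body presses on something with over 40 N, if the wrist force passes 120 N, or if a joint passes its speed limit or range.

### The arm

A 6-joint arm with a two-finger parallel gripper is mounted at the origin on the work surface. World frame = base frame: x ahead of the robot, y to its left, z up, the work surface at z = 0. Lengths are in m, angles in rad, forces in N, time in s.
With the tool pointing down it reaches from about 0.4 to 0.825 m from the base axis. Payload 7 kg.
Tool frame: the origin (TCP) lies at the very end of the fingers, on their centre line; the grasp point (between the pads) lies 19 mm behind it; z points along the fingers, y is the line along which they close (so a half turn about z gives the same grasp; the last joint's range is limited). The gripper opens to 88 mm and grips with 3 to 60 N. Pads are 19 mm wide; open, the fingers measure 130 mm over their backs; the gripper's body (78 mm by 193 mm) begins 47 mm behind the grasp point.
Start: joints at [-0.884, 0.359, 0.012, 0, -1.224, -0.288], TCP at [0.262, -0.622, 0.189] pointing down, gripper open.
Joint ranges: [-3.07, 3.07], [-1.43, 2.12], [-1.02, 1.25], [-3.03, 1.67], [-3.05, -0], [-3.03, 3.03]. Speed limits (rad/s): [2.39, 2.39, 3.01, 3.14, 3.14, 3.14].

### API

Orientations are given as [roll, pitch, yaw] about the fixed x, y, z axes, in that order (R = Rz(yaw) Ry(pitch) Rx(roll)).
In Python, from station import arm gives the robot as it stands.
- The arm moves only by the tool step_arm, never from a script. Its argument "rows" is a list of rows, each a list of 5 numbers: the shift along the world's x, y, z in m, then the turn about the world's z in rad, then the finger opening in m, from 0 to 0.0876. In form: [[x, y, z, spin, gripper], ...]. A call has 1 to 20 rows; each row is the pose to reach, as a shift and turn from the pose commanded when the call began; what a row does not reach only later rows make up. A row lasts 1/10 s, in which the tool goes at most 50 mm and 8.59 degrees, less where a joint would pass 70% of its speed; a pose out of reach is approached as far as the arm can. A call with a gripper value outside its range is refused whole. The fingers move at their own pace and stop on an object; "newtons" is the grip in N (left out, the last holds). Time passes only in rows, so rows that repeat a pose let the fingers close. It gives the time, the measured TCP pose, the force, the opening and the grip force at its end, in the units of the state.
- arm.get_state(): the state, without advancing time (a new reading comes with each control period).
- arm.grab_frame(name): name is "side" or "top" or "wrist"; returns a dict with "color" (400x640x3 uint8, blue, green, red), "vfov" (degrees; the focal length in pixels is half the picture's height over the tangent of half this angle, whatever the lens; pixels are square), "cx", "cy" (the principal point, pixels), "k1" (the pictures are not rectified: a ray, as slopes to the right and down, at radius r is drawn at 1 + k1 r^2 times it, then the intrinsics apply), "rvec" (rotation vector, rad) and "tvec" (3), from world to camera coordinates, as OpenCV has them. Camera axes: x right, y down, z forward; pixel columns grow to the right and rows downward; lengths in m; the calibration is good to about 2 mm. A picture is of the moment at which its call begins. There is no depth.
- arm.job_done(): hands the job in; it is judged then, once.
The state is a dict: "t": time; "q": joint angles; "qd": joint speeds; "joint_efforts": joint torques, N m; "eef_pos": TCP position; "ee_rot": TCP orientation; "force": force on the tool from outside, world axes, zero at the start; "moment": the same for the moment, N m; "width": finger opening in m; "gripper_force": force on a finger pad.
Only numpy, scipy, OpenCV 4.12 (cv2) and the standard library are available. Lean on these libraries where they do the work, as an engineer would, in place of code of your own. Each camera call takes 0.05 s, during which the arm holds its last target. There are 200 camera calls.

## Working session

There is one attempt and no reset: what is moved stays moved. The work goes in short steps, Python scripts to look and compute and a tool call to move; the robot and the scene stay as the last step left them, time stands still between calls to the robot, and variables do not carry over. Pictures are saved under pics/ and viewed, at most 10 in all, crops included, and the job is handed in when it is done.

Besides the shell and the picture viewer there is one more tool, called after "Request:" by a JSON object that holds its "fn" and its "kwargs", one argument or row to a line. step_arm: Moves the arm, as the interface text tells. Its arguments: {"type":"object","properties":{"rows":{"type":"array"},"newtons":{"type":"number"}},"required":["rows"]}

```bash
ls; mkdir -p pics; cat > h.py <<'E'
import numpy as np, cv2, pickle
from station import arm
def grab(n,save=None):
    f=arm.grab_frame(n)
    if save: cv2.imwrite('pics/'+save+'.png',f['color'])
    return f
def ray(f,u,v):
    h=f['color'].shape[0]; F=h/2/np.tan(np.radians(f['vfov'])/2)
    d=np.array([(u-f['cx'])/F,(v-f['cy'])/F]); s=d.copy()
    for _ in range(30): s=d/(1+f['k1']*(s@s))
    R=cv2.Rodrigues(np.array(f['rvec'],float))[0]; t=np.array(f['tvec'],float).ravel()
    return -R.T@t, R.T@np.array([s[0],s[1],1.])
def onz(f,u,v,z):
    o,d=ray(f,u,v); return o+d*(z-o[2])/d[2]
def tri(a,b):
    (o,d),(p,e)=a,b
    A=np.stack([d,-e],1); k=np.linalg.lstsq(A,p-o,rcond=None)[0]
    x=o+d*k[0]; y=p+e*k[1]; return (x+y)/2, np.linalg.norm(x-y)
def proj(f,P):
    h=f['color'].shape[0]; F=h/2/np.tan(np.radians(f['vfov'])/2)
    R=cv2.Rodrigues(np.array(f['rvec'],float))[0]; c=R@np.array(P,float)+np.array(f['tvec'],float).ravel()
    s=c[:2]/c[2]; s=s*(1+f['k1']*(s@s)); return s*F+np.array([f['cx'],f['cy']])
E
python3 - <<'E'
from h import *
fs={n:grab(n,n+'0') for n in('side','top','wrist')}
pickle.dump(fs,open('f0.pkl','wb'))
for n,f in fs.items():
    print(n,f['vfov'],f['cx'],f['cy'],f['k1'],ray(f,f['cx'],f['cy']))
cv2.imwrite('pics/a.png',np.vstack([cv2.resize(fs['top']['color'],(480,300)),cv2.resize(fs['wrist']['color'],(480,300))]))
print(arm.get_state())
E
```

```text
pics
side 54.7488227197591 320.3280651692279 197.41947990236753 -0.002088374515008438 (array([0.43101553, 1.02368933, 1.02763095]), array([ 0.05485802, -0.72498215, -0.68657955]))
top 56.945911528753385 320.40920837485805 199.2556707764296 -0.06144192701646202 (array([0.35556515, 0.03586353, 1.17497975]), array([ 0.1389385 , -0.01242492, -0.99022306]))
wrist 69.80684497119974 324.81826429355056 199.05901376710688 -0.008678100883114076 (array([ 0.1956621 , -0.64953068,  0.38430383]), array([ 0.24662566,  0.10397907, -0.96351655]))
{'t': 0.15, 'q': array([-8.83907858e-01,  3.59199149e-01,  1.13143637e-02, -2.42027102e-04,
       -1.22412036e+00, -2.88098810e-01]), 'qd': array([-0.00198102, -0.00304254,  0.00227553,  0.00081019,  0.00078188,
       -0.0014449 ]), 'joint_efforts': array([-1.25346582e-03, -5.83272457e+01,  2.93292099e+01,  7.00101972e+00,
        8.87406321e-03, -9.65496201e-05]), 'eef_pos': array([ 0.26191942, -0.62167834,  0.18877484]), 'ee_rot': array([ 3.14036900e+00, -1.25311856e-04, -2.74288529e+00]), 'force': array([-0.60106564,  0.04033566, -0.42343652]), 'moment': array([-0.00404334,  0.00344049, -0.01291313]), 'gripper_force': 0.0, 'width': 0.08780569808300341}
```

View pics/top0.png

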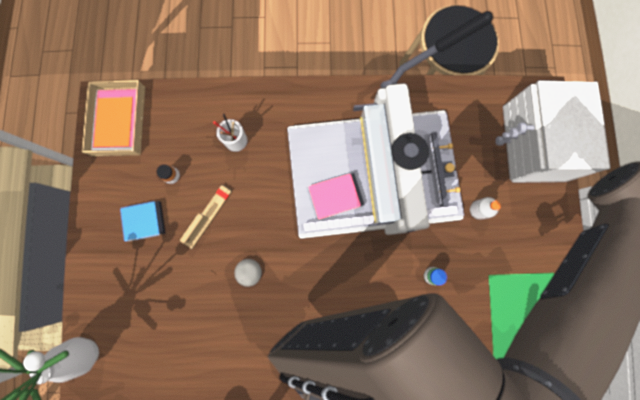

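View pics/side0.png

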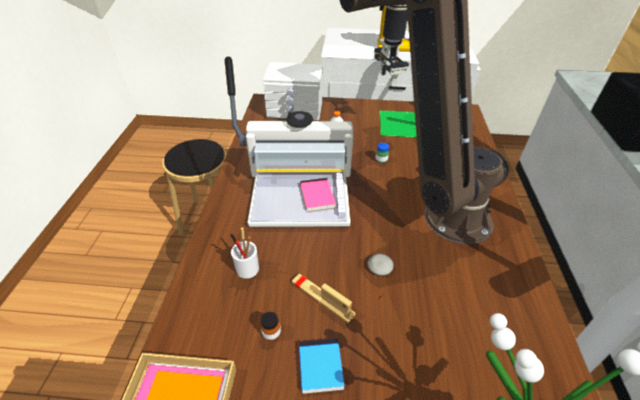

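The top view shows the cutter bed from (288,126) to (463,218), the pink pad near (335,196) and the fence along its lower edge. The stick runs from (183,245) to the red toe at (225,190). The side view shows the same things, with the pad at (318,194) and the stick from (295,280) to (352,318).

```bash
cat > m1.py <<'E'
from h import *
fs=pickle.load(open('f0.pkl','rb')); T,S=fs['top'],fs['side']
def mask(f,lo,hi,box):
    h=cv2.cvtColor(f['color'],cv2.COLOR_BGR2HSV); m=cv2.inRange(h,lo,hi); k=np.zeros_like(m); a,b,c,d=box; k[b:d,a:c]=m[b:d,a:c]; return k
def rect(m):
    c=max(cv2.findContours(m,cv2.RETR_EXTERNAL,cv2.CHAIN_APPROX_NONE)[0],key=cv2.contourArea)
    r=cv2.approxPolyDP(c,0.06*cv2.arcLength(c,True),True)[:,0]; return c,r
for n,f,box in(('T',T,(290,150,380,230)),('S',S,(280,165,350,220))):
    c,r=rect(mask(f,(150,70,100),(175,255,255),box)); print(n,'pad',r.tolist())
    M=cv2.moments(c); cc=(M['m10']/M['m00'],M['m01']/M['m00']); print(cc)
    for p in r: print(onz(f,*p,.06).round(4))
    if n=='T': a=ray(f,*cc)
print('pad tri',tri(a,ray(f,*cc)))
for n,f,box in(('T',T,(170,170,240,260)),('S',S,(285,265,365,330))):
    m=mask(f,(0,150,120),(8,255,255),box)|mask(f,(174,150,120),(180,255,255),box); ys,xs=np.nonzero(m); print(n,'red',xs.mean(),ys.mean(),len(xs)); 
    rr=ray(f,xs.mean(),ys.mean()); print(onz(f,xs.mean(),ys.mean(),.014))
    if n=='T': a=rr
print('red tri',tri(a,rr))
for n,f,box in(('T',T,(350,100,400,235)),('S',S,(240,155,360,185))):
    m=mask(f,(20,90,120),(35,255,255),box); ys,xs=np.nonzero(m); print(n,'yel',len(xs))
    if len(xs):
        p=np.stack([xs,ys],1).astype(np.float32); vx,vy,x0,y0=cv2.fitLine(p,cv2.DIST_L1,0,.01,.01).ravel(); s=(p-[x0,y0])@[vx,vy]
        for k in(s.min(),s.max()): e=np.array([x0,y0])+k*np.array([vx,vy]); print(e.round(1),onz(f,*e,.077).round(4))
a=cv2.resize(T['color'][95:245,160:480],None,fx=2.5,fy=2.5,interpolation=cv2.INTER_CUBIC)
cv2.imwrite('pics/ct.png',a)
b=cv2.resize(S['color'][110:330,230:380],None,fx=2.7,fy=2.7,interpolation=cv2.INTER_CUBIC)
cv2.imwrite('pics/cs.png',b)
E
python3 m1.py
```

```text
T pad [[351, 174], [309, 187], [318, 218], [360, 205]]
(334.2491672218521, 195.6139240506329)
[ 0.5893 -0.0739  0.06  ]
[0.5505 0.0562 0.06  ]
[0.4547 0.0302 0.06  ]
[ 0.4924 -0.0987  0.06  ]
S pad [[327, 179], [300, 183], [306, 207], [335, 204]]
(317.06381018198573, 193.2107809260539)
[ 0.4915 -0.1032  0.06  ]
[ 0.5919 -0.0701  0.06  ]
[0.5548 0.0562 0.06  ]
[0.453  0.0312 0.06  ]
pad tri (array([ 0.52255232, -0.0206967 ,  0.05889357]), np.float64(0.00041216185004583247))
T red 221.8108108108108 193.71621621621622 74
[0.54123174 0.33564794 0.014     ]
S red 300.0657894736842 281.3421052631579 76
[0.5424782 0.337582  0.014    ]
red tri (array([0.54214964, 0.33619914, 0.01183142]), np.float64(0.0011295375107989451))
T yel 164
[360.7 116.9] [ 0.7671 -0.1079  0.077 ]
[374.8 220. ] [ 0.4443 -0.1395  0.077 ]
S yel 260
[256. 170.] [ 0.7677 -0.1103  0.077 ]
[343. 170.] [ 0.4325 -0.1429  0.077 ]
```

View pics/ct.png

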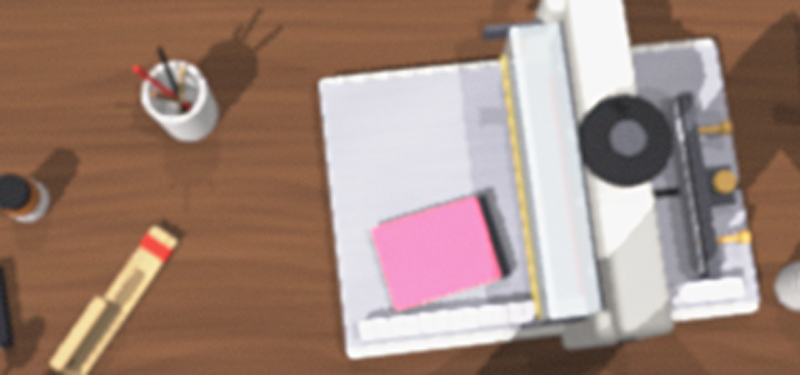

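View pics/cs.png

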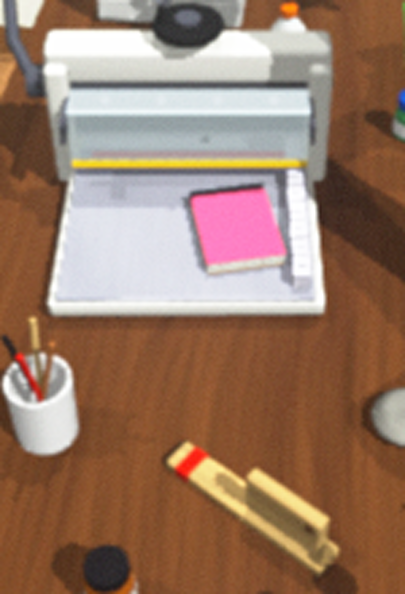

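```bash
python3 - <<'E'
from h import *
fs=pickle.load(open('f0.pkl','rb')); T,S=fs['top'],fs['side']
c=lambda x,y:(160+x/2.5,95+y/2.5); s=lambda x,y:(230+x/2.7,110+y/2.7)
for n,p,z in(('bed',(320,80),.04),('bed',(347,356),.04),('bed',(757,310),.04),('bed',(715,40),.04),('fence',(358,319),.065),('fence',(535,302),.065),('fence',(742,279),.065),('rib',(105,300),.075),('rib',(52,362),.075),('gaugebar top l',(680,95),.078),('gb',(703,275),.078),('toe',(150,228),.014),('toe',(178,238),.014)): print(n,onz(T,*c(*p),z).round(4))
for n,p,z in(('bed',(50,305),.04),('bed',(323,305),.04),('fence',(294,280),.065),('fence',(288,170),.065),('rib',(252,470),.075),('rib',(327,520),.075),('toe',(186,443),.014),('toe',(166,463),.014)): print('S',n,onz(S,*s(*p),z).round(4))
print(tri(ray(T,*c(105,298)),ray(S,*s(250,472))),tri(ray(T,*c(52,365)),ray(S,*s(325,522))))
h=cv2.cvtColor(T['color'],cv2.COLOR_BGR2HSV); print(h[215:250:5,180:215:4].tolist()[3]); 
for f,b in((T,(170,170,240,260)),(S,(285,265,365,330))):
    h=cv2.cvtColor(f['color'],cv2.COLOR_BGR2HSV); m=cv2.inRange(h,(12,40,150),(30,200,255)); k=np.zeros_like(m);k[b[1]:b[3],b[0]:b[2]]=m[b[1]:b[3],b[0]:b[2]]
    cc=max(cv2.findContours(k,0,1)[0],key=cv2.contourArea); print(cv2.minAreaRect(cc),len(cc))
E
```

```text
bed [0.7501 0.1214 0.04  ]
bed [0.3978 0.0899 0.04  ]
bed [ 0.4455 -0.4225  0.04  ]
bed [ 0.7993 -0.3933  0.04  ]
fence [0.4411 0.075  0.065 ]
fence [ 0.4582 -0.1395  0.065 ]
fence [ 0.482  -0.3962  0.065 ]
rib [0.4677 0.3786 0.075 ]
rib [0.3943 0.4407 0.075 ]
gaugebar top l [ 0.7125 -0.3292  0.078 ]
gb [ 0.4862 -0.3433  0.078 ]
toe [0.5657 0.342  0.014 ]
toe [0.5521 0.3057 0.014 ]
S bed [0.7472 0.1333 0.04  ]
S bed [0.3973 0.1002 0.04  ]
S fence [0.4367 0.0832 0.065 ]
S fence [ 0.4564 -0.137   0.065 ]
S rib [0.4674 0.382  0.075 ]
S rib [0.3854 0.4356 0.075 ]
S toe [0.5495 0.3109 0.014 ]
S toe [0.5689 0.3405 0.014 ]
(array([0.47016709, 0.38054977, 0.0688683 ]), np.float64(0.0011892804234867526)) (array([0.38904711, 0.43967103, 0.07773966]), np.float64(0.003153992265037308))
[[11, 123, 137], [12, 126, 130], [22, 86, 243], [18, 99, 225], [17, 94, 122], [17, 97, 174], [17, 101, 174], [13, 130, 129], [12, 128, 140]]
((201.55068969726562, 219.88380432128906), (16.4825439453125, 59.78961944580078), 34.875328063964844) 122
((329.5540466308594, 296.8243408203125), (61.378753662109375, 19.529603958129883), 35.53767776489258) 125
```

Two views give the cutter yaw as about +0.092 rad and its origin as (0.606, -0.191). The guard width measures 336 mm, as given. The pad top triangulates to 59 mm, which fits 40 + 20. The stick grip is near (0.425, 0.413), pointing at about -0.58 rad. I'll go over the bridge to the stick now.

Request:
{"fn": "step_arm", "kwargs": {
  "rows": [
    [0.02,0.02,0.05,0.14,0.0876],
    [0.05,0.04,0.09,0.28,0.0876],
    [0.08,0.07,0.12,0.42,0.0876],
    [0.11,0.1,0.15,0.56,0.0876],
    [0.14,0.14,0.18,0.7,0.0876],
    [0.17,0.18,0.18,0.84,0.0876],
    [0.19,0.22,0.18,0.98,0.0876],
    [0.21,0.265,0.18,1.12,0.0876],
    [0.23,0.31,0.18,1.26,0.0876],
    [0.23,0.355,0.18,1.4,0.0876],
    [0.23,0.4,0.18,1.54,0.0876],
    [0.23,0.45,0.18,1.68,0.0876],
    [0.23,0.495,0.18,1.82,0.0876],
    [0.23,0.54,0.18,1.96,0.0876],
    [0.23,0.585,0.18,2.1,0.0876],
    [0.23,0.63,0.18,2.16,0.0876],
    [0.22,0.675,0.18,2.16,0.0876],
    [0.22,0.72,0.18,2.16,0.0876],
    [0.21,0.765,0.18,2.16,0.0876],
    [0.2,0.81,0.17,2.16,0.0876]
  ]
}}

```text
t: 2.15
eef_pos: [0.4618, 0.1899, 0.3604]
ee_rot: [-3.14, -0.001, -0.583]
force: [1.5, -0.3, -0.2]
width: 0.0878
gripper_force: 0.0
```

Request:
{"fn": "step_arm", "kwargs": {
  "rows": [
    [-0.01,0.045,-0.02,0,0.0876],
    [-0.02,0.09,-0.04,0,0.0876],
    [-0.03,0.135,-0.07,0,0.0876],
    [-0.035,0.18,-0.09,0,0.0876],
    [-0.037,0.225,-0.11,0,0.0876],
    [-0.037,0.225,-0.11,0,0.0876],
    [-0.037,0.225,-0.11,0,0.0876]
  ]
}}

```text
t: 2.85
eef_pos: [0.4243, 0.4136, 0.2477]
ee_rot: [3.138, -0.0, -0.581]
force: [0.0, -0.6, 0.7]
width: 0.0875
gripper_force: 0.0
```

```bash
python3 - <<'E'
from h import *
f=grab('wrist','w1'); pickle.dump(f,open('w1.pkl','wb')); s=arm.get_state(); print(s['t'],s['eef_pos'],s['ee_rot'],s['q'])
E
```

```text
2.9 [0.42488691 0.41289678 0.24894052] [ 3.14013212e+00 -3.30069975e-04 -5.82046138e-01] [ 1.10088180e+00  1.91996143e-01 -8.16753012e-02  1.70857609e-04
 -1.29861318e+00 -1.12177908e-01]
```

View pics/w1.png

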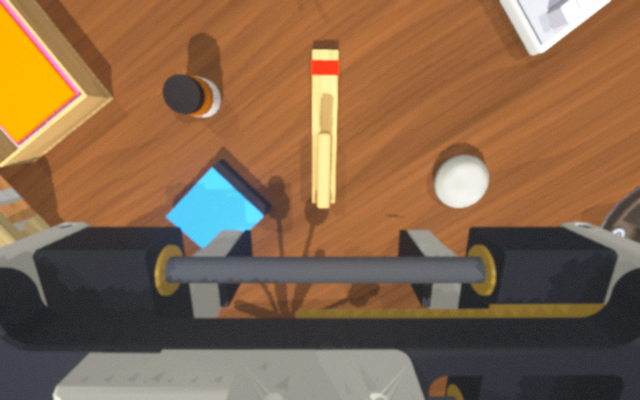

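The wrist view shows the stick upright, with its toe end at (312–339, 49), the rib top's front end at (318–329, 134) and its rear end at about (316–330, 207).

```bash
python3 - <<'E'
from h import *
f=pickle.load(open('w1.pkl','rb'))
h=cv2.cvtColor(f['color'],cv2.COLOR_BGR2HSV)
g=h[:,:,2].astype(int); sat=h[:,:,1].astype(int)
m=((cv2.inRange(h,(14,40,190),(32,170,255))|cv2.inRange(h,(0,180,150),(8,255,255)))>0)
m[:, :295]=0; m[:,355:]=0; m[:40]=0; m[225:]=0
for v in (55,85,105,120,150,170,190,200):
    xs=np.nonzero(m[v])[0]; 
    if len(xs): print(v,xs.min(),xs.max(),onz(f,xs.min()-.5,v,.014)[:2].round(4),onz(f,xs.max()+.5,v,.014)[:2].round(4))
ys=np.nonzero(m[:,325])[0]; print(ys.min(),ys.max())
P=lambda u,v,z: onz(f,u,v,z)[:2].round(4)
print('toe',P(325.5,ys.min()-.5,.014),'rib top f',P(323.5,133,.075),'rib top r',P(323,208,.075))
# height checks: triangulate against first frames
fs=pickle.load(open('f0.pkl','rb'))
c=lambda x,y:(160+x/2.5,95+y/2.5); s=lambda x,y:(230+x/2.7,110+y/2.7)
print(tri(ray(f,323.5,134),ray(fs['side'],*s(250,471))), tri(ray(f,323,206),ray(fs['side'],*s(327,521))))
print(tri(ray(f,325,68),ray(fs['side'],300.1,281.3)))
E
```

```text
55 312 338 [0.5655 0.3416] [0.5453 0.3107]
85 311 337 [0.5344 0.3643] [0.5136 0.3326]
105 311 337 [0.5123 0.3792] [0.4911 0.3471]
120 311 337 [0.4952 0.3908] [0.4738 0.3582]
150 312 336 [0.4588 0.4137] [0.4384 0.3827]
170 312 335 [0.434  0.4304] [0.414  0.4001]
190 312 335 [0.4082 0.4478] [0.3878 0.417 ]
200 312 335 [0.3949 0.4568] [0.3744 0.4256]
49 208
toe [0.5618 0.3212] rib top f [0.4718 0.3838] rib top r [0.39   0.4385]
(array([0.47007777, 0.38432169, 0.07611678]), np.float64(0.0013997002454199815)) (array([0.3884143 , 0.43661646, 0.07277733]), np.float64(0.0066724949492175875))
(array([0.54249676, 0.334822  , 0.01010411]), np.float64(0.0006423029432485809))
```

Heights agree: rib top about 75 mm and sole about 12 mm. The grip is at (0.430, 0.411) and the angle is -0.591. I'll descend and grip slightly low on the rib.

Request:
{"fn": "step_arm", "kwargs": {
  "rows": [
    [0.005,-0.002,-0.05,-0.009,0.0876],
    [0.005,-0.002,-0.1,-0.009,0.0876],
    [0.005,-0.002,-0.14,-0.009,0.0876],
    [0.005,-0.002,-0.18,-0.009,0.0876],
    [0.005,-0.002,-0.21,-0.009,0.0876],
    [0.005,-0.002,-0.221,-0.009,0.0876],
    [0.005,-0.002,-0.221,-0.009,0.0876],
    [0.005,-0.002,-0.221,-0.009,0.04],
    [0.005,-0.002,-0.221,-0.009,0.01],
    [0.005,-0.002,-0.221,-0.009,0.01],
    [0.005,-0.002,-0.221,-0.009,0.01],
    [0.005,-0.002,-0.221,-0.009,0.01],
    [0.005,-0.002,-0.221,-0.009,0.01]
  ],
  "newtons": 60
}}

```text
t: 4.2
eef_pos: [0.4301, 0.4111, 0.0287]
ee_rot: [-3.141, 0.0, -0.592]
force: [0.0, 0.2, 1.3]
width: 0.0451
gripper_force: 0.0
```

Request:
{"fn": "step_arm", "kwargs": {
  "rows": [
    [0,0,0,0,0.01],
    [0,0,0,0,0.01],
    [0,0,0,0,0.01],
    [0,0,0,0,0.01],
    [0,0,0,0,0.01]
  ]
}}

```text
t: 4.7
eef_pos: [0.4301, 0.411, 0.0284]
ee_rot: [3.142, 0.0, -0.592]
force: [-0.1, 0.7, -0.4]
width: 0.0173
gripper_force: 60.0
```

Request:
{"fn": "step_arm", "kwargs": {
  "rows": [
    [0,0,0.03,0,0.01],
    [0,0,0.07,0,0.01],
    [0,0,0.12,0,0.01],
    [0,0,0.17,0,0.01],
    [0,0,0.21,-0.05,0.01],
    [0.02,-0.03,0.23,-0.15,0.01],
    [0.04,-0.07,0.23,-0.28,0.01],
    [0.06,-0.11,0.23,-0.4,0.01],
    [0.085,-0.145,0.23,-0.52,0.01],
    [0.11,-0.18,0.23,-0.64,0.01],
    [0.13,-0.22,0.23,-0.76,0.01],
    [0.155,-0.26,0.23,-0.84,0.01],
    [0.175,-0.3,0.23,-0.88,0.01],
    [0.196,-0.334,0.22,-0.887,0.01],
    [0.196,-0.334,0.18,-0.887,0.01],
    [0.196,-0.334,0.14,-0.887,0.01],
    [0.196,-0.334,0.1,-0.887,0.01],
    [0.196,-0.334,0.1,-0.887,0.01],
    [0.196,-0.334,0.1,-0.887,0.01]
  ]
}}

```text
t: 6.6
eef_pos: [0.6262, 0.0767, 0.1288]
ee_rot: [3.14, -0.001, -1.478]
force: [0.4, -0.7, -0.0]
width: 0.0172
gripper_force: 60.0
```

```bash
python3 - <<'E'
from h import *
f=grab('wrist','w2'); pickle.dump(f,open('w2.pkl','wb')); s=arm.get_state(); print(s['t'],s['eef_pos'],s['ee_rot'],s['force'],s['width'],s['gripper_force'])
E
```

```text
6.65 [0.62727693 0.07720717 0.13037384] [-3.13967538e+00 -3.29329371e-04 -1.47814735e+00] [ 0.76160036  0.49263237 -0.05096972] 0.017155327831531255 59.99486804008484
```

View pics/w2.png

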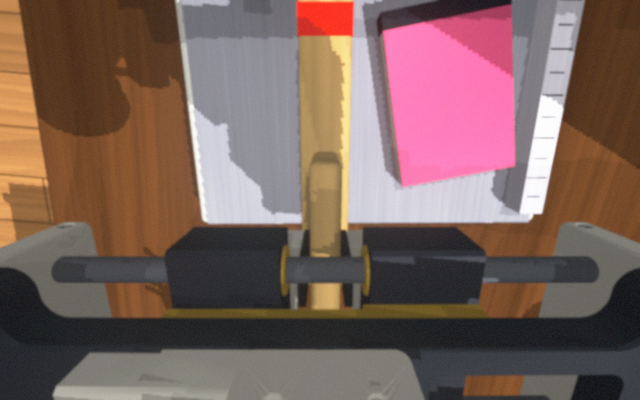

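The wrist view shows the stick seated straight, its red band at (325,18). The pad is to its right with rear corners at (403,187) and (514,166). The fence is at (521–583) and the bed front edge is horizontal at v≈222, so the tool is aligned with the cutter.

```bash
cat >> h.py <<'E'
O=np.array([.606,-.1907]); YAW=.092
def loc(p):
    d=np.asarray(p)[:2]-O; c,s=np.cos(YAW),np.sin(YAW); return np.array([c*d[0]+s*d[1],-s*d[0]+c*d[1]])
def wor(x,y):
    c,s=np.cos(YAW),np.sin(YAW); return O+np.array([c*x-s*y,s*x+c*y])
E
python3 - <<'E'
from h import *
f=pickle.load(open('w2.pkl','rb'))
L=lambda u,v,z: loc(onz(f,u,v,z)).round(4)
for n,u,v,z in(('padRL',403,187,.06),('padRR',514,166,.06),('padFR',512,5,.06),('bedfront L',203,222,.04),('bedfront R',535,222,.04),('bed left',180,5,.04),('fence b',521,210,.065),('fence b',521,210,.04)): print(n,L(u,v,z))
g=f['color'].astype(int)
for v in (5,30,60,120,160,195): print(v,[int(x) for x in g[v,512:590:3].mean(1)])
h=cv2.cvtColor(f['color'],cv2.COLOR_BGR2HSV)
for v in (60,100,150): 
    xs=np.nonzero(cv2.inRange(h[v:v+1],(10,30,140),(35,255,255))[0][280:370])[0]+280; print(v,xs.min(),xs.max(),L(xs.min(),v,.116),L(xs.max()+1,v,.116))
s=arm.get_state(); print(loc(s['eef_pos']))
E
```

```text
padRL [-0.0293  0.2539]
padRR [-0.1315  0.2339]
padFR [-0.1073  0.1023]
bedfront L [0.1732 0.2963]
bedfront R [-0.1777  0.2966]
bed left [0.171  0.0957]
fence b [-0.1423  0.2753]
fence b [-0.1603  0.2832]
5 [109, 110, 109, 110, 113, 107, 109, 109, 113, 125, 123, 125, 126, 125, 126, 151, 155, 155, 152, 155, 152, 156, 152, 152, 82, 43]
30 [123, 116, 113, 112, 112, 113, 111, 123, 126, 126, 128, 129, 125, 140, 197, 196, 199, 194, 197, 202, 180, 152, 125, 49, 53, 53]
60 [142, 146, 143, 144, 131, 117, 127, 128, 127, 128, 127, 132, 192, 197, 198, 197, 197, 199, 198, 194, 149, 57, 50, 52, 57, 52]
120 [184, 135, 126, 127, 125, 125, 129, 128, 216, 253, 253, 253, 253, 253, 253, 252, 234, 58, 53, 52, 57, 56, 56, 58, 58, 62]
160 [189, 147, 124, 122, 127, 134, 248, 252, 252, 252, 250, 251, 252, 248, 86, 79, 76, 81, 81, 84, 86, 84, 83, 81, 83, 77]
195 [113, 113, 114, 133, 247, 240, 235, 234, 233, 242, 251, 202, 75, 72, 74, 76, 80, 83, 84, 82, 82, 83, 84, 84, 83, 77]
60 299 351 [0.062  0.1541] [0.0267 0.1541]
100 299 350 [0.0626 0.1795] [0.0268 0.1795]
150 301 349 [0.062  0.2136] [0.0267 0.2137]
[0.04579965 0.26481947]
```

```bash
python3 - <<'E'
from h import *
f=pickle.load(open('w2.pkl','rb'))
L=lambda u,v,z: loc(onz(f,u,v,z)).round(4)
for u,v in((553,30),(547.5,60),(535.5,120),(529,160),(522.5,195)): print('top',L(u,v,.065))
for u,v in((536,5),(532,30),(528,60),(514,120)): print('bot',L(u,v,.04))
E
```

```text
top [-0.1411  0.1216]
top [-0.141   0.1441]
top [-0.1401  0.1925]
top [-0.141   0.2276]
top [-0.141   0.2605]
bot [-0.14    0.0953]
bot [-0.1401  0.1149]
bot [-0.141   0.1395]
bot [-0.1371  0.1925]
```

Request:
{"fn": "step_arm", "kwargs": {
  "rows": [
    [0.002,-0.02,-0.02,0,0.01],
    [0.002,-0.02,-0.04,0,0.01],
    [0.002,-0.02,-0.05,0,0.01],
    [0.002,-0.02,-0.056,0,0.01],
    [-0.008,-0.021,-0.056,0,0.01],
    [-0.018,-0.022,-0.056,0,0.01],
    [-0.023,-0.022,-0.056,0,0.01],
    [-0.028,-0.023,-0.056,0,0.01],
    [-0.033,-0.023,-0.056,0,0.01],
    [-0.038,-0.024,-0.056,0,0.01],
    [-0.043,-0.024,-0.056,0,0.01]
  ]
}}

```text
t: 7.75
eef_pos: [0.583, 0.0529, 0.0727]
ee_rot: [-3.141, -0.0, -1.479]
force: [0.9, -0.5, -1.0]
width: 0.0169
gripper_force: 60.0
```

Request:
{"fn": "step_arm", "kwargs": {
  "rows": [
    [-0.004,0,0,0,0.01],
    [-0.008,-0.001,0,0,0.01],
    [-0.01,-0.001,0,0,0.01],
    [-0.012,-0.001,0,0,0.01],
    [-0.012,-0.001,0,0,0.01]
  ]
}}

```text
t: 8.25
eef_pos: [0.5709, 0.052, 0.0725]
ee_rot: [-3.142, 0.0, -1.479]
force: [0.6, 0.2, -0.6]
width: 0.017
gripper_force: 60.0
```

Request:
{"fn": "step_arm", "kwargs": {
  "rows": [
    [-0.0015,0,0,0,0.01],
    [-0.003,0,0,0,0.01],
    [-0.004,0,0,0,0.01],
    [-0.005,-0.0005,0,0,0.01],
    [-0.005,-0.0005,0,0,0.01]
  ]
}}

```text
t: 8.75
eef_pos: [0.566, 0.0515, 0.0725]
ee_rot: [-3.142, 0.0, -1.479]
force: [1.2, 0.2, -1.1]
width: 0.017
gripper_force: 60.0
```

Request:
{"fn": "step_arm", "kwargs": {
  "rows": [
    [-0.0005,0,0,0,0.01],
    [-0.001,0,0,0,0.01],
    [-0.001,0,0,0,0.01]
  ]
}}

```text
t: 9.05
eef_pos: [0.5653, 0.0516, 0.0725]
ee_rot: [-3.141, 0.0, -1.479]
force: [2.2, 0.1, -0.4]
width: 0.0172
gripper_force: 60.0
```

```bash
python3 - <<'E'
from h import *
f=grab('wrist','w3'); pickle.dump(f,open('w3.pkl','wb')); s=arm.get_state(); print(s['t'],s['eef_pos'],loc(s['eef_pos']),s['force'],s['moment'])
E
```

```text
9.1 [0.56527634 0.05158611 0.07253153] [-0.01829255  0.24500278] [ 1.80926368  1.23793978 -1.08925895] [ 0.32387361 -0.90143752  0.15016686]
```

View pics/w3.png

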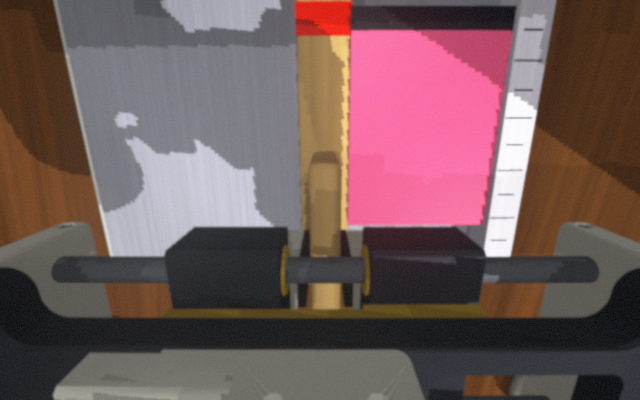

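The wrist view shows the pad squared between the stick and the fence. Its spine is horizontal at v≈18, its rear edge is at v≈225, and its right side runs along the fence from (515,10) to (483,225). A touch more will confirm contact.

Request:
{"fn": "step_arm", "kwargs": {
  "rows": [
    [-0.0005,0,0,0,0.01],
    [-0.001,0,0,0,0.01],
    [-0.001,0,0,0,0.01]
  ]
}}

```text
t: 9.4
eef_pos: [0.5648, 0.0516, 0.0727]
ee_rot: [-3.14, 0.0, -1.479]
force: [5.3, 0.1, -1.8]
width: 0.0173
gripper_force: 60.1
```

Request:
{"fn": "step_arm", "kwargs": {
  "rows": [
    [-0.0005,0,0,0,0.01],
    [-0.001,0,0,0,0.01],
    [-0.001,0,0,0,0.01]
  ]
}}

```text
t: 9.7
eef_pos: [0.5645, 0.0517, 0.0729]
ee_rot: [-3.139, 0.0, -1.478]
force: [7.2, -0.5, -3.2]
width: 0.0176
gripper_force: 60.2
```

```bash
python3 - <<'E'
from h import *
f=pickle.load(open('w3.pkl','rb'))
for u,v in((348,225),(483,225),(350,8),(514,8),(350,30)): print(loc(onz(f,u,v,.06)).round(4))
E
```

```text
[-0.036   0.2516]
[-0.1406  0.2517]
[-0.0342  0.1043]
[-0.1392  0.104 ]
[-0.0345  0.1169]
```

The fence press is firm. Now I'll release sideways, draw back, and go behind the pad's rear end.

Request:
{"fn": "step_arm", "kwargs": {
  "rows": [
    [0.005,0.0005,0,0,0.01],
    [0.015,0.001,0,0,0.01],
    [0.012,0.04,0,0,0.01],
    [0.008,0.08,0,0,0.01],
    [0.004,0.12,0,0,0.01],
    [0.0,0.16,0,0,0.01],
    [-0.003,0.191,0,0,0.01],
    [-0.04,0.187,0,0,0.01],
    [-0.075,0.184,0,0,0.01],
    [-0.085,0.183,0,0,0.01],
    [-0.085,0.183,0,0,0.01],
    [-0.085,0.183,0,0,0.01]
  ]
}}

```text
t: 10.9
eef_pos: [0.4786, 0.2347, 0.0727]
ee_rot: [-3.141, -0.0, -1.478]
force: [0.4, 0.5, -0.7]
width: 0.017
gripper_force: 60.0
```

```bash
python3 - <<'E'
from h import *
fs={n:grab(n,n+'4') for n in('top','side','wrist')}; pickle.dump(fs,open('f4.pkl','wb')); s=arm.get_state(); print(s['t'],s['eef_pos'],loc(s['eef_pos']),s['ee_rot'],s['force'],s['moment'])
f=fs['top']; a=cv2.resize(f['color'][100:230,360:480],None,fx=4,fy=4,interpolation=cv2.INTER_CUBIC)
b=cv2.resize(fs['wrist']['color'],(640,400))
cv2.imwrite('pics/c4.png',np.hstack([a[:,:],cv2.copyMakeBorder(b[:,200:500],0,120,0,0,0)]))
E
```

```text
11.05 [0.4788963  0.23449387 0.07229022] [-0.0875035   0.43507277] [ 3.14144112e+00 -2.08619604e-04 -1.47956611e+00] [-0.59378124  0.83280203 -1.84415431] [ 0.07058117  0.15548411 -0.02000097]
```

View pics/c4.png

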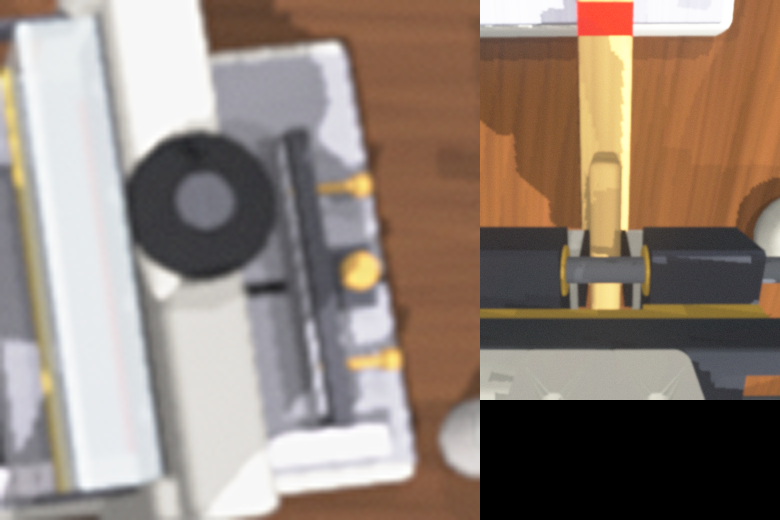

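The top crop shows the dark gauge bar with a bright plate edge along its left side, from about (285,140) to (318,415). The wrist half shows the stick still straight in the grip.

```bash
python3 - <<'E'
from h import *
fs=pickle.load(open('f4.pkl','rb')); f=fs['top']
for n,u,v,z in(('plate',278,140,.076),('plate',312,415,.076),('light',290,200,.076),('barR',310,135,.078),('barR',345,415,.078)): print(n,loc(onz(f,360+u/4,100+v/4,z)).round(4))
g=cv2.cvtColor(f['color'],cv2.COLOR_BGR2GRAY); print(g[160,420:450].tolist())
for u in range(424,446,2): print(u,loc(onz(f,u,160,.077)).round(4)[1],end=' ')
E
```

```text
plate [ 0.0883 -0.1395]
plate [-0.1283 -0.1325]
light [ 0.0396 -0.1414]
barR [ 0.0892 -0.1647]
barR [-0.1312 -0.157 ]
[59, 55, 56, 58, 56, 59, 78, 108, 118, 113, 98, 92, 98, 112, 105, 79, 64, 74, 83, 82, 91, 117, 145, 155, 155, 154, 150, 153, 149, 146]
424 -0.1097 426 -0.1159 428 -0.1221 430 -0.1283 432 -0.1345 434 -0.1408 436 -0.147 438 -0.1532 440 -0.1595 442 -0.1657 444 -0.172
```

Request:
{"fn": "step_arm", "kwargs": {
  "rows": [
    [0.001,-0.01,0,0,0.01],
    [0.001,-0.015,0,0,0.01],
    [0.002,-0.019,0,0,0.01],
    [0.002,-0.023,0,0,0.01],
    [0.003,-0.027,0,0,0.01],
    [0.003,-0.031,0,0,0.01],
    [0.004,-0.036,0,0,0.01],
    [0.004,-0.042,0,0,0.01],
    [0.004,-0.048,0,0,0.01],
    [0.005,-0.054,0,0,0.01],
    [0.006,-0.06,0,0,0.01],
    [0.006,-0.066,0,0,0.01],
    [0.007,-0.072,0,0,0.01],
    [0.007,-0.078,0,0,0.01],
    [0.008,-0.084,0,0,0.01],
    [0.008,-0.09,0,0,0.01],
    [0.009,-0.096,0,0,0.01],
    [0.009,-0.1,0,0,0.01],
    [0.009,-0.1,0,0,0.01]
  ]
}}

```text
t: 12.95
eef_pos: [0.4866, 0.1335, 0.0723]
ee_rot: [3.141, -0.001, -1.48]
force: [-0.8, 0.1, -2.0]
width: 0.0175
gripper_force: 60.0
```

```bash
python3 - <<'E'
from h import *
f=grab('wrist','w5'); s=arm.get_state(); print(s['t'],s['eef_pos'],loc(s['eef_pos']),s['force'],s['moment'])
h=cv2.cvtColor(f['color'],cv2.COLOR_BGR2HSV); m=cv2.inRange(h,(150,70,100),(175,255,255))
c=max(cv2.findContours(m,0,1)[0],key=cv2.contourArea); print(cv2.approxPolyDP(c,4,True)[:,0].tolist())
for p in cv2.approxPolyDP(c,4,True)[:,0]: print(loc(onz(f,*map(float,p),.06)).round(4))
E
```

```text
13.0 [0.48660566 0.13369703 0.07223657] [-0.08908698  0.33399394] [-0.10851636 -0.65327415 -2.42961206] [ 0.06199928  0.08029727 -0.04652962]
[[353, 29]]
[-0.1073  0.2052]
```

```bash
cat > pad.py <<'E'
from h import *
fs={n:grab(n) for n in('top','side')}; s=arm.get_state(); print(s['t'],loc(s['eef_pos']),s['force'])
for n,f in fs.items():
    h=cv2.cvtColor(f['color'],cv2.COLOR_BGR2HSV); m=cv2.inRange(h,(145,40,60),(178,255,255)); m[:,:285]=0; m[230:]=0; m[:100]=0; m[:,465:]=0
    c=max(cv2.findContours(m,0,1)[0],key=cv2.contourArea); r=cv2.approxPolyDP(c,3,True)[:,0]
    for p in r: print(n,p,loc(onz(f,*map(float,p),.06)).round(4))
pickle.dump(fs,open('last.pkl','wb'))
E
python3 pad.py
```

```text
13.1 [-0.08894058  0.33436349] [ 0.66747074 -0.37380994 -0.898962  ]
top [367 181] [-0.033   0.0713]
top [334 186] [-0.0377  0.1743]
top [337 218] [-0.1366  0.1765]
top [372 215] [-0.139   0.0695]
side [335 179] [-0.1367  0.0975]
side [331 185] [-0.1204  0.1323]
side [337 185] [-0.1431  0.1322]
```

Request:
{"fn": "step_arm", "kwargs": {
  "rows": [
    [0.001,-0.004,0,0,0.01],
    [0.001,-0.01,0,0,0.01],
    [0.002,-0.016,0,0,0.01],
    [0.002,-0.022,0,0,0.01],
    [0.003,-0.028,0,0,0.01],
    [0.004,-0.034,0,0,0.01],
    [0.004,-0.04,0,0,0.01],
    [0.005,-0.046,0,0,0.01],
    [0.006,-0.052,0,0,0.01],
    [0.006,-0.058,0,0,0.01],
    [0.007,-0.064,0,0,0.01],
    [0.008,-0.07,0,0,0.01],
    [0.008,-0.076,0,0,0.01],
    [0.009,-0.082,0,0,0.01],
    [0.01,-0.088,0,0,0.01],
    [0.01,-0.094,0,0,0.01],
    [0.011,-0.1,0,0,0.01],
    [0.011,-0.106,0,0,0.01],
    [0.012,-0.11,0,0,0.01]
  ]
}}

```text
t: 15.0
eef_pos: [0.4989, 0.0239, 0.0724]
ee_rot: [3.141, -0.0, -1.479]
force: [0.8, 2.1, -1.1]
width: 0.0173
gripper_force: 60.0
```

Request:
{"fn": "step_arm", "kwargs": {
  "rows": [
    [0.0005,-0.004,0,0,0.01],
    [0.001,-0.008,0,0,0.01],
    [0.001,-0.012,0,0,0.01],
    [0.0015,-0.016,0,0,0.01],
    [0.002,-0.02,0,0,0.01],
    [0.002,-0.023,0,0,0.01],
    [0.002,-0.025,0,0,0.01]
  ]
}}

```text
t: 15.7
eef_pos: [0.5011, -0.0008, 0.0724]
ee_rot: [3.142, -0.0, -1.479]
force: [-0.2, 2.8, -1.1]
width: 0.0175
gripper_force: 60.0
```

```bash
python3 pad.py
```

```text
15.8 [-0.08719441  0.19859949] [ 0.33032401  0.51972425 -1.70839595]Traceback (most recent call last):
  File "pad.py", line 5, in <module>
    c=max(cv2.findContours(m,0,1)[0],key=cv2.contourArea); r=cv2.approxPolyDP(c,3,True)[:,0]
ValueError: max() iterable argument is empty
```

Request:
{"fn": "step_arm", "kwargs": {
  "rows": [
    [0,-0.0015,0,0,0.01],
    [0,-0.003,0,0,0.01],
    [0.0005,-0.0045,0,0,0.01],
    [0.0005,-0.006,0,0,0.01],
    [0.0005,-0.007,0,0,0.01]
  ]
}}

```text
t: 16.3
eef_pos: [0.5016, -0.0076, 0.0725]
ee_rot: [-3.142, 0.0, -1.479]
force: [0.0, 1.9, -1.3]
width: 0.0171
gripper_force: 60.0
```

Request:
{"fn": "step_arm", "kwargs": {
  "rows": [
    [0,-0.001,0,0,0.01],
    [0,-0.002,0,0,0.01],
    [0,-0.003,0,0,0.01],
    [0.0005,-0.004,0,0,0.01]
  ]
}}

```text
t: 16.7
eef_pos: [0.502, -0.0116, 0.0725]
ee_rot: [3.142, 0.0, -1.479]
force: [-1.0, 1.9, -0.4]
width: 0.0172
gripper_force: 60.0
```

Request:
{"fn": "step_arm", "kwargs": {
  "rows": [
    [0,-0.001,0,0,0.01],
    [0,-0.002,0,0,0.01],
    [0,-0.003,0,0,0.01]
  ]
}}

```text
t: 17.0
eef_pos: [0.5021, -0.0146, 0.0725]
ee_rot: [-3.142, 0.0, -1.479]
force: [0.2, 2.5, -0.5]
width: 0.0172
gripper_force: 60.0
```

Request:
{"fn": "step_arm", "kwargs": {
  "rows": [
    [0,-0.001,0,0,0.01],
    [0,-0.002,0,0,0.01],
    [0,-0.0025,0,0,0.01]
  ]
}}

```text
t: 17.3
eef_pos: [0.5021, -0.0171, 0.0725]
ee_rot: [-3.142, -0.0, -1.479]
force: [0.3, 1.9, -0.4]
width: 0.0175
gripper_force: 60.0
```

Request:
{"fn": "step_arm", "kwargs": {
  "rows": [
    [0,-0.001,0,0,0.01],
    [0,-0.002,0,0,0.01],
    [0,-0.0025,0,0,0.01]
  ]
}}

```text
t: 17.6
eef_pos: [0.5021, -0.0196, 0.0724]
ee_rot: [3.142, -0.0, -1.479]
force: [-0.1, 2.1, -1.2]
width: 0.0174
gripper_force: 60.0
```

Request:
{"fn": "step_arm", "kwargs": {
  "rows": [
    [0,-0.001,0,0,0.01],
    [0,-0.002,0,0,0.01],
    [0.0005,-0.0025,0,0,0.01]
  ]
}}

```text
t: 17.9
eef_pos: [0.5025, -0.0221, 0.0725]
ee_rot: [3.141, 0.0, -1.479]
force: [0.0, 2.1, -0.7]
width: 0.0174
gripper_force: 60.0
```

Request:
{"fn": "step_arm", "kwargs": {
  "rows": [
    [0,-0.001,0,0,0.01],
    [0,-0.002,0,0,0.01],
    [0,-0.002,0,0,0.01]
  ]
}}

```text
t: 18.2
eef_pos: [0.5025, -0.0242, 0.0724]
ee_rot: [3.141, -0.0, -1.479]
force: [0.2, 1.3, -1.5]
width: 0.0168
gripper_force: 60.0
```

Request:
{"fn": "step_arm", "kwargs": {
  "rows": [
    [0,-0.001,0,0,0.01],
    [0,-0.002,0,0,0.01],
    [0,-0.002,0,0,0.01]
  ]
}}

```text
t: 18.5
eef_pos: [0.5025, -0.0262, 0.0724]
ee_rot: [3.141, -0.0, -1.479]
force: [0.4, 1.2, -1.9]
width: 0.0172
gripper_force: 60.0
```

Request:
{"fn": "step_arm", "kwargs": {
  "rows": [
    [0,-0.001,0,0,0.01],
    [0,-0.002,0,0,0.01],
    [0.0005,-0.002,0,0,0.01]
  ]
}}

```text
t: 18.8
eef_pos: [0.503, -0.0281, 0.0725]
ee_rot: [3.141, 0.0, -1.479]
force: [-0.3, 2.1, -0.5]
width: 0.0175
gripper_force: 60.0
```

Request:
{"fn": "step_arm", "kwargs": {
  "rows": [
    [0,-0.001,0,0,0.01],
    [0,-0.002,0,0,0.01],
    [0,-0.002,0,0,0.01]
  ]
}}

```text
t: 19.1
eef_pos: [0.5031, -0.0302, 0.0725]
ee_rot: [3.142, -0.0, -1.479]
force: [-0.1, 0.5, -1.7]
width: 0.0173
gripper_force: 60.0
```

```bash
cat > gp.py <<'E'
from h import *
a=pickle.load(open('f4.pkl','rb'))['top']; b=grab('top'); s=arm.get_state(); print(s['t'],loc(s['eef_pos']),s['force'],s['moment'])
for x in(-.05,-.085,.04):
  for f in(a,b):
    o=[]
    for y in np.arange(-.08,-.175,-.004):
        u,v=proj(f,[*wor(x,y),.06]); o.append(f['color'][int(round(v)),int(round(u))].tolist())
    print(x,[int(np.mean(q)) for q in o], [q[2]-q[1] for q in o][:16])
g=[cv2.cvtColor(f['color'],cv2.COLOR_BGR2GRAY)[125:205,425:455].astype(np.float32) for f in(a,b)]
print(cv2.phaseCorrelate(*g))
E
python3 gp.py
```

```text
19.15 [-0.08777181  0.16929217] [ 0.23339685  1.85578101 -1.73674874] [0.50466146 0.05608649 0.08312775]
-0.05 [221, 221, 220, 218, 212, 191, 164, 165, 166, 158, 134, 131, 128, 116, 92, 96, 115, 123, 95, 113, 119, 120, 127, 134] [3, 3, 2, 3, 5, 2, 2, 2, 1, 1, 0, 0, 1, 1, 0, 1]
-0.05 [227, 226, 226, 224, 218, 196, 159, 158, 160, 160, 154, 123, 80, 54, 68, 93, 117, 124, 74, 82, 90, 90, 110, 137] [3, 3, 2, 2, 7, 46, 112, 113, 112, 114, 112, 84, 40, 6, 0, 1]
-0.085 [221, 221, 221, 220, 199, 178, 166, 163, 160, 146, 133, 131, 126, 116, 98, 138, 181, 163, 116, 113, 121, 122, 125, 163] [2, 1, 3, 2, 2, 1, 2, 2, 1, 1, 2, 1, 2, 1, 0, 2]
-0.085 [227, 227, 227, 225, 204, 182, 164, 159, 159, 160, 159, 113, 72, 47, 50, 131, 172, 160, 118, 118, 124, 128, 131, 170] [2, 2, 2, 1, 25, 68, 104, 114, 114, 114, 116, 77, 31, 0, -1, 0]
0.04 [123, 122, 121, 116, 96, 75, 65, 58, 57, 58, 59, 53, 56, 65, 82, 94, 139, 113, 77, 80, 84, 84, 109, 144] [0, -1, 0, -2, 0, 0, 0, -1, -4, -1, -1, -1, 0, 1, 0, 1]
0.04 [128, 126, 128, 120, 100, 78, 66, 61, 60, 59, 59, 60, 61, 65, 88, 99, 144, 119, 80, 80, 85, 87, 114, 149] [-1, -1, -2, -2, 0, 0, 3, 0, 0, 0, -1, 1, -1, 0, -1, 0]
((9.283547994165531e-05, 0.06759896344690475), 0.7679725734392802)
```

Request:
{"fn": "step_arm", "kwargs": {
  "rows": [
    [0,-0.001,0,0,0.01],
    [0,-0.0015,0,0,0.01],
    [0,-0.0015,0,0,0.01]
  ]
}}

```text
t: 19.45
eef_pos: [0.5035, -0.0306, 0.0727]
ee_rot: [-3.14, 0.001, -1.479]
force: [-1.2, 7.1, 1.0]
width: 0.0171
gripper_force: 60.0
```

Contact with the gauge at about 7 N. I'll hold with a small increment.

Request:
{"fn": "step_arm", "kwargs": {
  "rows": [
    [0,-0.0003,0,0,0.01],
    [0,-0.0003,0,0,0.01],
    [0,-0.0003,0,0,0.01]
  ]
}}

```text
t: 19.75
eef_pos: [0.5036, -0.0306, 0.0727]
ee_rot: [-3.14, 0.002, -1.479]
force: [-1.4, 9.0, 2.5]
width: 0.0173
gripper_force: 60.0
```

```bash
python3 - <<'E'
from h import *
import subprocess
for i in range(4): grab('wrist'); print(arm.get_state()['force'])
subprocess.run(['python3','gp.py'])
E
```

```text
20.0 [-0.08732571  0.1688253 ] [-0.98149083  8.7654873   1.58938731] [ 3.33789425  0.73970175 -0.04533647]
-0.05 [221, 221, 220, 218, 212, 191, 164, 165, 166, 158, 134, 131, 128, 116, 92, 96, 115, 123, 95, 113, 119, 120, 127, 134] [3, 3, 2, 3, 5, 2, 2, 2, 1, 1, 0, 0, 1, 1, 0, 1]
-0.05 [227, 227, 226, 224, 217, 195, 158, 159, 160, 159, 157, 128, 88, 52, 64, 91, 119, 125, 73, 82, 90, 90, 110, 136] [2, 2, 2, 1, 8, 46, 114, 113, 111, 113, 112, 87, 44, 13, -1, 2]
-0.085 [221, 221, 221, 220, 199, 178, 166, 163, 160, 146, 133, 131, 126, 116, 98, 138, 181, 163, 116, 113, 121, 122, 125, 163] [2, 1, 3, 2, 2, 1, 2, 2, 1, 1, 2, 1, 2, 1, 0, 2]
-0.085 [227, 227, 227, 225, 205, 180, 163, 161, 161, 161, 161, 119, 78, 47, 51, 128, 172, 160, 119, 119, 128, 128, 131, 170] [2, 1, 2, 1, 24, 70, 105, 114, 112, 112, 115, 80, 34, 5, -2, 2]
0.04 [123, 122, 121, 116, 96, 75, 65, 58, 57, 58, 59, 53, 56, 65, 82, 94, 139, 113, 77, 80, 84, 84, 109, 144] [0, -1, 0, -2, 0, 0, 0, -1, -4, -1, -1, -1, 0, 1, 0, 1]
0.04 [127, 126, 127, 119, 102, 77, 67, 57, 60, 61, 59, 59, 56, 68, 85, 99, 144, 120, 80, 82, 87, 88, 114, 149] [1, -1, -1, -1, -1, 1, 2, 1, -1, 0, 0, 0, -1, -1, 0, 1]
((-0.07025297037813871, 0.02076605366603701), 0.7770120556155841)
[-1.01581589  9.08384176  1.45737922]
[-2.30227158  8.84986241  1.34746668]
[-2.0645119   9.64362724  0.94534613]
[-0.56852375  9.06500259  1.82692309]
```

Pressed home at about 9 N, and the gauge image has shifted less than 0.1 px. Next I'll check the pad against the fence, side crop and top crop in one picture.

```bash
python3 - <<'E'
from h import *
S=grab('side'); T=grab('top'); pickle.dump((S,T),open('p.pkl','wb'))
a=cv2.resize(S['color'][120:200,280:355],(525,560),interpolation=cv2.INTER_CUBIC)
b=cv2.resize(T['color'][165:215,405:440],(275,393),interpolation=cv2.INTER_CUBIC)
cv2.imwrite('pics/c6.png',np.hstack([a,cv2.copyMakeBorder(b,0,167,0,0,0)]))
E
```

```text
(no output)
```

View pics/c6.png

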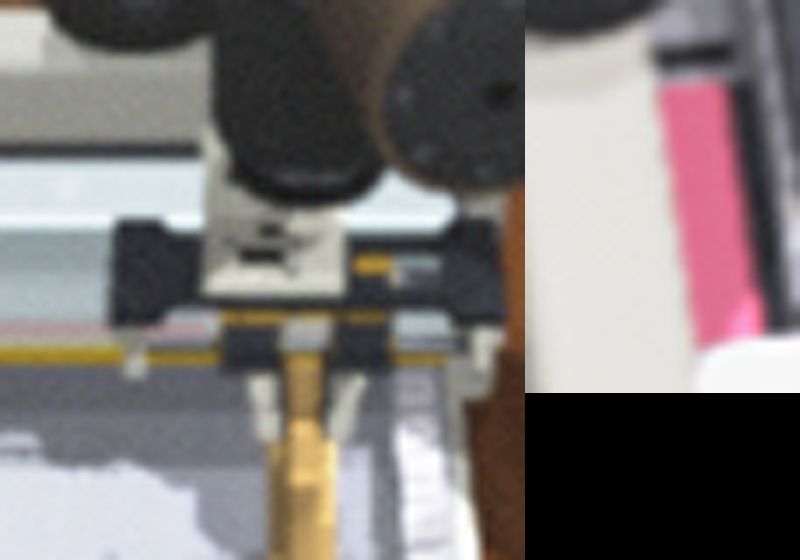

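The side crop shows the gripper in front of the guard and the stick straight. The top crop shows the pad's pink strip and black spine against the plate, meeting the fence with no visible gap. I'll check its right edge with sub-pixel precision.

```bash
cat > edge.py <<'E'
from h import *
from scipy.ndimage import map_coordinates as mc
def prof(f,pts):
    uv=np.array([proj(f,p) for p in pts]); c=f['color'].astype(float)
    return mc(c[:,:,2]-c[:,:,1],[uv[:,1],uv[:,0]],order=1)
def cross(f,P,vals):
    d=prof(f,[P(v) for v in vals]); i=np.nonzero((d[:-1]-d.max()/2)*(d[1:]-d.max()/2)<0)[0]
    return [round(float(vals[k]+(vals[k+1]-vals[k])*(d.max()/2-d[k])/(d[k+1]-d[k])),4) for k in i]
if __name__=='__main__':
    S,T=pickle.load(open('p.pkl','rb')); xs=np.arange(-.16,0,.001); ys=np.arange(-.09,-.16,-.001)
    for y in(-.106,-.110,-.114,-.118,-.122): print(y,cross(T,lambda x:[*wor(x,y),.06],xs))
    for x in(-.13,-.115,-.10,-.085,-.07,-.055,-.045): print(x,cross(T,lambda y:[*wor(x,y),.06],ys))
    f=pickle.load(open('last.pkl','rb'))
E
python3 edge.py
python3 - <<'E'
from edge import *
# reference: bounded side at the squared stage, from f4 top picture
T=pickle.load(open('f4.pkl','rb'))['top']; xs=np.arange(-.16,0,.001)
for y in(.12,.15,.18,.21,.24): print(y,cross(T,lambda x:[*wor(x,y),.06],xs))
E
```

```text
-0.106 [-0.1378, -0.034]
-0.11 [-0.1374, -0.0342]
-0.114 [-0.1366, -0.0343]
-0.118 [-0.136, -0.0341]
-0.122 [-0.1361, -0.0346]
-0.13 [-0.0998, -0.1285]
-0.115 [-0.0998, -0.1268]
-0.1 [-0.0994, -0.1266]
-0.085 [-0.0992, -0.127]
-0.07 [-0.0998, -0.1267]
-0.055 [-0.0994, -0.1263]
-0.045 [-0.0991, -0.127]
0.12 [-0.1376, -0.0361]
0.15 [-0.1376, -0.0354]
0.18 [-0.1381, -0.0334]
0.21 [-0.1398, -0.0335]
0.24 [-0.14, -0.0341]
```

The spine's pink edge is square within 0.003 rad, and the right edge is within 0.3 mm of the squared stage. I'll confirm by feel, touching the rear flank with the stick's side from in front of the guard.

Request:
{"fn": "step_arm", "kwargs": {
  "rows": [
    [0,0.003,0,0,0.01],
    [-0.001,0.01,0,0,0.01],
    [-0.0015,0.015,0,0,0.01],
    [0.03,0.018,0,0,0.01],
    [0.06,0.021,0,0,0.01],
    [0.076,0.022,0,0,0.01],
    [0.076,0.022,0,0,0.01],
    [0.077,0.01,0,0,0.01],
    [0.078,-0.002,0,0,0.01],
    [0.079,-0.012,0,0,0.01],
    [0.079,-0.012,0,0,0.01],
    [0.079,-0.012,0,0,0.01]
  ]
}}

```text
t: 21.3
eef_pos: [0.5819, -0.0445, 0.0726]
ee_rot: [-3.141, 0.0, -1.48]
force: [0.4, -0.1, -1.9]
width: 0.0171
gripper_force: 60.0
```

Request:
{"fn": "step_arm", "kwargs": {
  "rows": [
    [-0.002,0,0,0,0.01],
    [-0.004,-0.0005,0,0,0.01],
    [-0.006,-0.0005,0,0,0.01],
    [-0.007,-0.0005,0,0,0.01],
    [-0.007,-0.0005,0,0,0.01]
  ]
}}

```text
t: 21.8
eef_pos: [0.5753, -0.0441, 0.0727]
ee_rot: [-3.141, 0.0, -1.478]
force: [0.4, 0.4, -1.9]
width: 0.0174
gripper_force: 60.0
```

```bash
python3 -c "
from h import *
s=arm.get_state(); print(s['t'],loc(s['eef_pos']),s['ee_rot'],s['force'],s['moment'])"
```

```text
21.8 [-0.0171079   0.14882392] [-3.14087697e+00  3.29345961e-05 -1.47828718e+00] [ 0.41549212  0.35308425 -1.94773175] [ 0.18910216 -0.21505575  0.14177213]
```

Request:
{"fn": "step_arm", "kwargs": {
  "rows": [
    [-0.0005,0,0,0,0.01],
    [-0.001,0,0,0,0.01],
    [-0.001,0,0,0,0.01],
    [-0.001,0,0,0,0.01]
  ]
}}

```text
t: 22.2
eef_pos: [0.5743, -0.0442, 0.0725]
ee_rot: [-3.141, 0.0, -1.479]
force: [0.5, 1.8, -2.0]
width: 0.0172
gripper_force: 60.1
```

Request:
{"fn": "step_arm", "kwargs": {
  "rows": [
    [-0.0005,0,0,0,0.01],
    [-0.001,0,0,0,0.01],
    [-0.001,0,0,0,0.01],
    [-0.001,0,0,0,0.01]
  ]
}}

```text
t: 22.6
eef_pos: [0.5734, -0.0443, 0.0726]
ee_rot: [-3.141, -0.0, -1.479]
force: [2.9, 1.3, -1.0]
width: 0.0172
gripper_force: 60.2
```

Request:
{"fn": "step_arm", "kwargs": {
  "rows": [
    [-0.0005,0,0,0,0.01],
    [-0.001,0,0,0,0.01],
    [-0.001,0,0,0,0.01],
    [-0.001,0,0,0,0.01]
  ]
}}

```text
t: 23.0
eef_pos: [0.5724, -0.0442, 0.0726]
ee_rot: [-3.141, 0.0, -1.479]
force: [3.9, 1.6, -1.2]
width: 0.017
gripper_force: 60.3
```

Request:
{"fn": "step_arm", "kwargs": {
  "rows": [
    [0.003,0,0,0,0.01],
    [0.01,0.001,0,0,0.01],
    [0.009,0.012,0,0,0.01],
    [0.008,0.025,0,0,0.01],
    [0.007,0.037,0,0,0.01],
    [0.007,0.037,0,0,0.01],
    [-0.02,0.035,0,0,0.01],
    [-0.05,0.032,0,0,0.01],
    [-0.07,0.03,0,0,0.01],
    [-0.07,0.03,0,0,0.01],
    [-0.07,0.03,0,0,0.01]
  ]
}}

```text
t: 24.1
eef_pos: [0.5023, -0.014, 0.073]
ee_rot: [-3.14, 0.0, -1.478]
force: [-0.3, 0.9, -0.8]
width: 0.0168
gripper_force: 60.0
```

```bash
python3 - <<'E'
from edge import *
f=grab('wrist','w7'); T=grab('top'); s=arm.get_state(); print(s['t'],loc(s['eef_pos']),s['force'])
h=cv2.cvtColor(f['color'],cv2.COLOR_BGR2HSV)
for v in (60,80,100): 
    xs=np.nonzero(cv2.inRange(h[v:v+1],(10,60,90),(35,255,255))[0][280:370])[0]+280; print(v,xs.min(),xs.max())
ys=np.arange(-.09,-.16,-.001);xs=np.arange(-.16,0,.001)
for y in(-.106,-.110,-.114,-.118,-.122): print(y,cross(T,lambda x:[*wor(x,y),.06],xs))
for x in(-.115,-.10,-.085,-.07,-.055,-.045): print(x,cross(T,lambda y:[*wor(x,y),.06],ys))
E
```

```text
24.2 [-0.08640357  0.18543821] [-0.80800768 -0.33083922 -1.19030264]
60 299 351
80 299 350
100 300 350
-0.106 [-0.1378, -0.0343]
-0.11 [-0.1373, -0.0343]
-0.114 [-0.1366, -0.0343]
-0.118 [-0.136, -0.0341]
-0.122 [-0.1361, -0.0349]
-0.115 [-0.0998, -0.1268]
-0.1 [-0.0994, -0.1273]
-0.085 [-0.0992, -0.127]
-0.07 [-0.0998, -0.1266]
-0.055 [-0.0994, -0.1263]
-0.045 [-0.0991, -0.1268]
```

Pad and stick are unchanged. I'll do the final firm press home.

Request:
{"fn": "step_arm", "kwargs": {
  "rows": [
    [0,-0.005,0,0,0.01],
    [0.001,-0.01,0,0,0.01],
    [0.001,-0.013,0,0,0.01],
    [0.0015,-0.0155,0,0,0.01],
    [0.0015,-0.017,0,0,0.01],
    [0.0015,-0.017,0,0,0.01]
  ]
}}

```text
t: 24.8
eef_pos: [0.504, -0.0306, 0.0726]
ee_rot: [-3.141, 0.001, -1.479]
force: [-1.6, 5.3, 0.7]
width: 0.0171
gripper_force: 60.0
```

Request:
{"fn": "step_arm", "kwargs": {
  "rows": [
    [0,-0.0004,0,0,0.01],
    [0,-0.0008,0,0,0.01],
    [0,-0.0008,0,0,0.01]
  ]
}}

```text
t: 25.1
eef_pos: [0.5042, -0.0306, 0.0728]
ee_rot: [-3.14, 0.002, -1.479]
force: [-2.7, 9.5, 2.2]
width: 0.0171
gripper_force: 60.0
```

Request:
{"fn": "step_arm", "kwargs": {
  "rows": [
    [-0.001,0,0,0,0.01],
    [-0.0015,0,0,0,0.01],
    [-0.0018,0.003,0,0,0.01],
    [-0.0025,0.01,0,0,0.01],
    [-0.004,0.03,0,0,0.01],
    [-0.007,0.06,0,0,0.01],
    [-0.01,0.1,0,0,0.01],
    [-0.014,0.14,0,0,0.01],
    [-0.018,0.18,0,0,0.01],
    [-0.022,0.22,0,0,0.01],
    [-0.026,0.26,0,0,0.01],
    [-0.03,0.3,0,0,0.01],
    [-0.031,0.315,0.02,0,0.01],
    [-0.031,0.315,0.05,0,0.01],
    [-0.031,0.315,0.08,0,0.01],
    [-0.031,0.315,0.08,0,0.01]
  ]
}}

```text
t: 26.7
eef_pos: [0.4744, 0.285, 0.1566]
ee_rot: [-3.136, 0.004, -1.478]
force: [0.5, 1.1, -1.1]
width: 0.0171
gripper_force: 60.0
```

```bash
python3 - <<'E'
from edge import *
T=grab('top'); S=grab('side'); W=grab('wrist'); pickle.dump((S,T,W),open('p8.pkl','wb')); s=arm.get_state(); print(s['t'],s['eef_pos'],s['ee_rot'],s['force'])
ys=np.arange(-.09,-.16,-.001);xs=np.arange(-.16,0,.001)
for y in(-.106,-.110,-.114,-.118,-.122): print(y,cross(T,lambda x:[*wor(x,y),.06],xs))
for x in(-.115,-.085,-.055,-.045): print(x,cross(T,lambda y:[*wor(x,y),.06],ys))
b=pickle.load(open('f4.pkl','rb'))['top']
g=[cv2.cvtColor(f['color'],cv2.COLOR_BGR2GRAY)[125:165,432:455].astype(np.float32) for f in(b,T)]; print(cv2.phaseCorrelate(*g))
E
```

```text
26.85 [0.47196105 0.28259785 0.15180713] [ 3.14073388e+00 -3.22449336e-04 -1.47910029e+00] [-0.62657379 -0.86581627 -2.39937864]
-0.106 [-0.1379, -0.0344]
-0.11 [-0.1375, -0.0344]
-0.114 [-0.1368, -0.0345]
-0.118 [-0.1362, -0.0343]
-0.122 [-0.1363, -0.0347]
-0.115 [-0.0997, -0.127]
-0.085 [-0.099, -0.1269]
-0.055 [-0.0993, -0.1263]
-0.045 [-0.099, -0.1269]
((-0.6352704446555233, 0.0885032731551405), 0.8798921217521032)
```

Request:
{"fn": "step_arm", "kwargs": {
  "rows": [
    [-0.005,0.02,0,0.1,0.01],
    [-0.01,0.04,0,0.22,0.01],
    [-0.016,0.06,0,0.34,0.01],
    [-0.022,0.08,0,0.46,0.01],
    [-0.028,0.1,0,0.58,0.01],
    [-0.034,0.115,0,0.7,0.01],
    [-0.04,0.125,0,0.82,0.01],
    [-0.042,0.128,-0.01,0.887,0.01],
    [-0.042,0.128,-0.04,0.887,0.01],
    [-0.042,0.128,-0.07,0.887,0.01],
    [-0.042,0.128,-0.095,0.887,0.01],
    [-0.042,0.128,-0.11,0.887,0.01],
    [-0.042,0.128,-0.118,0.887,0.01],
    [-0.042,0.128,-0.121,0.887,0.01],
    [-0.042,0.128,-0.121,0.887,0.01]
  ]
}}

```text
t: 28.35
eef_pos: [0.4305, 0.4107, 0.0311]
ee_rot: [3.141, -0.0, -0.592]
force: [-0.4, 0.5, -0.8]
width: 0.0171
gripper_force: 60.0
```

```bash
python3 - <<'E'
from edge import *
s=arm.get_state(); print(s['eef_pos'],s['force'])
S,T,W=pickle.load(open('p8.pkl','rb')); b=pickle.load(open('f4.pkl','rb'))['top']; c=pickle.load(open('f0.pkl','rb'))['top']; d=grab('top')
for x in(.0,.04,.06):
  for f in(c,b,T,d):
    y=np.arange(-.12,-.175,-.004); uv=np.array([proj(f,[*wor(x,q),.076]) for q in y]); print(x,mc(cv2.cvtColor(f['color'],6).astype(float),[uv[:,1],uv[:,0]],order=1).astype(int).tolist())
E
```

```text
[0.43054479 0.41068678 0.03111874] [-0.3756805   0.51492708 -0.75453483]
0.0 [129, 121, 103, 93, 104, 119, 90, 73, 82, 82, 85, 100, 114, 116]
0.0 [128, 122, 104, 92, 103, 120, 88, 73, 83, 82, 85, 100, 113, 115]
0.0 [128, 123, 105, 94, 105, 122, 88, 74, 82, 83, 86, 101, 114, 116]
0.0 [125, 122, 100, 92, 128, 172, 125, 102, 115, 116, 116, 113, 117, 127]
0.04 [55, 56, 67, 91, 142, 189, 134, 84, 83, 82, 92, 124, 140, 124]
0.04 [56, 56, 67, 88, 112, 135, 97, 76, 81, 82, 91, 124, 139, 125]
0.04 [56, 56, 68, 89, 113, 136, 98, 76, 83, 83, 91, 124, 139, 125]
0.04 [55, 55, 67, 91, 146, 196, 139, 105, 116, 115, 119, 137, 148, 154]
0.06 [54, 60, 78, 97, 147, 188, 133, 104, 119, 118, 118, 130, 139, 140]
0.06 [54, 60, 77, 91, 113, 130, 94, 75, 83, 82, 90, 119, 137, 139]
0.06 [53, 59, 78, 97, 148, 190, 135, 106, 118, 118, 120, 132, 139, 141]
0.06 [54, 58, 74, 96, 147, 185, 133, 104, 115, 115, 119, 130, 137, 153]
```

The gauge has not moved; the differences are only shadows. I'll lower the last millimetres, release and retreat upward.

Request:
{"fn": "step_arm", "kwargs": {
  "rows": [
    [0,0,-0.001,0,0.01],
    [0,0,-0.002,0,0.01],
    [0,0,-0.0025,0,0.01],
    [0,0,-0.0025,0,0.01]
  ]
}}

```text
t: 28.8
eef_pos: [0.4306, 0.411, 0.0292]
ee_rot: [-3.141, 0.0, -0.592]
force: [-0.4, 0.2, -1.1]
width: 0.017
gripper_force: 60.0
```

Request:
{"fn": "step_arm", "kwargs": {
  "rows": [
    [0,0,0,0,0.03],
    [0,0,0,0,0.06],
    [0,0,0,0,0.0876],
    [0,0,0,0,0.0876],
    [0,0,0,0,0.0876],
    [0,0,0,0,0.0876],
    [0,0,0,0,0.0876],
    [0,0,0,0,0.0876],
    [0,0,0,0,0.0876],
    [0,0,0,0,0.0876]
  ]
}}

```text
t: 29.8
eef_pos: [0.4306, 0.4109, 0.029]
ee_rot: [3.142, -0.0, -0.592]
force: [-0.2, 0.0, 0.0]
width: 0.0867
gripper_force: 0.0
```

Request:
{"fn": "step_arm", "kwargs": {
  "rows": [
    [0,0,0.02,0,0.0876],
    [0,0,0.06,0,0.0876],
    [0,0,0.1,0,0.0876],
    [0,0,0.15,0,0.0876],
    [0,0,0.2,0,0.0876],
    [0,0,0.22,0,0.0876],
    [0,0,0.22,0,0.0876]
  ]
}}

```text
t: 30.5
eef_pos: [0.4318, 0.4124, 0.2535]
ee_rot: [-3.134, -0.0, -0.592]
force: [0.7, 0.6, -0.4]
width: 0.0879
gripper_force: 0.0
```

```bash
python3 - <<'E'
from edge import *
fs={n:grab(n,n+'9') for n in('wrist','top','side')}; s=arm.get_state(); print(s['t'],s['eef_pos'],s['width'],s['force'])
T=fs['top'];ys=np.arange(-.09,-.16,-.001);xs=np.arange(-.16,0,.001)
for y in(-.106,-.114,-.122): print(y,cross(T,lambda x:[*wor(x,y),.06],xs))
W=cv2.resize(fs['wrist']['color'][:260],(480,195)); cv2.imwrite('pics/fin.png',np.vstack([W,cv2.resize(fs['side']['color'],(480,300))]))
E
```

```text
30.65 [0.43011536 0.41045906 0.2479911 ] 0.08739085093851119 [-0.37023994 -0.42297826 -0.57718015]
-0.106 [-0.1387, -0.0344]
-0.114 [-0.1374, -0.0344]
-0.122 [-0.1364, -0.0348]
```

View pics/fin.png

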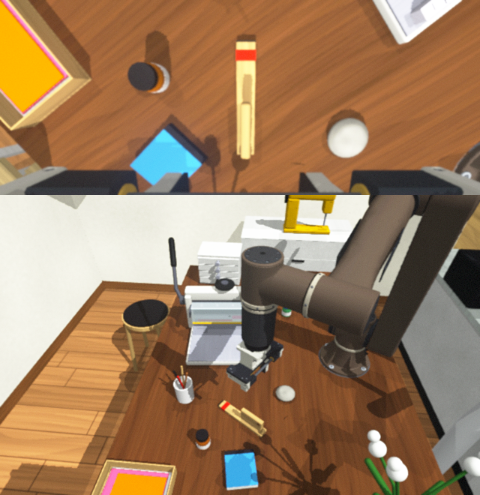

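The stick lies upright on the table at (245,100) in the wrist half, the other things look undisturbed, and the pad still reads flush under the guard. I'm handing the job in.

```bash
python3 -c "
from station import arm
print(arm.job_done())"
```

```text
the job is handed in; nothing more can be done
None
```

The job is handed in at about 31 s: the pad reads flush to the fence and was pressed home at about 9 N, the gauge did not move, the stick lies upright on the table, and the other things look undisturbed.

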